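Check a lemon's firmness with a hand-held gauge

TASK

Lay the lemon lengthwise in the two white rests of the raised cradle with its blue dot facing up and let go of it. Then lift the firmness gauge out of its holder and, holding it upright, press its plunger gently down on the blue dot until the plunger is pushed about half way in (never to its stop). Finish while still holding the gauge like that, pressed on the dot; leave the other things on the worktop alone.

Things in the scene. Friction and masses are not known exactly. Their poses are not given: they have to be found in the camera images.
- lemon: Loose yellow lemon, 83 x 58 x 58 mm, about 0.13 kg, lying on the worktop with the blue dot on top. Origin at the centre of its underside; x along its length, z up through the dot. Its axis is 29 mm above the origin, and its underside is slightly flattened; take it across its 58 mm width (y). Yaw varies.
- lemon_dot (a point): Centre of the round blue dot (15 mm across) on the lemon's upper side, 58 mm above the lemon's origin along its z. The top is smooth and firm.
- cradle: Fixed cradle: grey round foot (84 mm across, 10 mm high), steel column, and two white rests 28 mm apart along its x, each a flat floor 36 mm wide (y), 53 mm above the worktop, with 45 degree lips at both ends up to 61 mm high, 54 mm over all. Origin at the centre of the foot's underside, z up. The lemon lies along the cradle's x, either way round.
- cradle_seat (a point): Where the lemon's origin (centre of its underside) comes to lie when it rests in the cradle: on the cradle's axis, on the floors of the rests, 53 mm above the worktop. Fingers on the lemon's widest part (29 mm above this) pass above and outside the lips.
- holder: Fixed dark steel holder: foot 80 x 84 x 8 mm, two posts, top plate 52 x 72 x 6 mm (x, y) with its upper face 100 mm above the worktop and a 23 mm hole in its centre, where the gauge hangs by its flange. Origin at the centre of the foot's underside. The gauge comes out straight up; lift it at least 75 mm.
- gauge: Loose firmness gauge, 0.14 kg, hanging upright in the holder. Origin on its axis under its flange, z up. Above: black flange 40 mm across, 5 mm thick, orange head 32 x 32 mm from 5 to 51 mm over the origin (grip at 28 mm, on its flat sides), 1 mm cap; dial on the -x side. Below: barrel 18 mm across down to -45 mm, then the plunger.
- gauge_tip (a point): The plunger's flat round tip (8 mm across), on the gauge's axis, 70 mm below the gauge's origin while the plunger is out; it rises with the plunger.
- plunger (a joint): How far the spring plunger is pushed into the gauge, m: 0 fully out, 0.012 at its stop. Spring: 0.4 N to start, then 0.4 N per mm (2.8 N at half way).
- mug: Bystander: blue and white mug, 82 x 114 x 91 mm, origin at the underside.
- tin: Bystander: food tin, 75 mm across, 110 mm high, origin at the centre of the underside.
- salt: Bystander: glass salt shaker, 44 mm across, 90 mm high, origin at the centre of the underside.
- mill: Bystander: dark wooden pepper mill, 58 mm across, 160 mm high, origin at the centre of the underside.

How it is judged:
On the way, in this order (a step that is already met when the one before it is completed fails the run):
1. the lemon lies in the cradle, dot up, and is let go (horizontal distance between lemon and cradle_seat below 0.015 m and z of lemon in the frame of cradle_seat between -0.012 and 0.012 m and angle between lemon's own z axis and vertical below 0.3 rad and angle between the x axis of lemon and the x axis of cradle, either way round below 0.3 rad and contact force between lemon and cradle above 0.3 N and contact force between lemon and the fingers below 0.1 N and z of lemon_dot in the frame of cradle_seat above 0.045 m), for 0.3 s.
2. the gauge is lifted out of the holder, its tip above the holder's plate, with the lemon still in the cradle (z of gauge_tip in the frame of holder above 0.105 m and contact force between gauge and the fingers above 0.5 N and horizontal distance between lemon and cradle_seat below 0.015 m and z of lemon in the frame of cradle_seat between -0.012 and 0.012 m and angle between lemon's own z axis and vertical below 0.3 rad and angle between the x axis of lemon and the x axis of cradle, either way round below 0.3 rad), for 0.1 s.
At the end, for the whole second after the job is handed in: Lemon at rest in the cradle, free of the fingers, within 15 mm of the seat, lengthwise and dot up within 17 degrees; gauge held in the fingers only, upright within 8 degrees, tip within 7.5 mm of the dot centre, plunger in by 3 to 9 mm of 12 (1 to 6 N on the lemon) (all of step 1 and horizontal distance between gauge_tip and lemon_dot below 0.0075 m and angle between gauge's own z axis and vertical below 0.14 rad and value of joint plunger between 0.003 and 0.009 m and contact force between gauge and lemon between 1 and 6 N and contact force between gauge and the fingers above 0.5 N and contact force between gauge and holder below 0.1 N and contact force between gauge and cradle below 0.1 N and height (world z) of gauge above 0.14 m and linear speed of each of gauge, lemon below 0.02 m/s); the arm keeps its last pose, push and grip.
It fails at once if the plunger was pushed to its stop (value of joint plunger above 0.0117 m).
It fails at once if a bystander was moved by more than 30 mm or knocked over (distance of any of mug, tin, salt, mill from where it was at the start of the episode above 0.03 m or angle between any of mug, tin, salt, mill's own z axis and vertical above 0.5 rad).
It also fails if it takes over 56 s, if anything falls off the work surface, if the arm or the gripper's body presses on something with over 40 N, if the wrist force passes 120 N, or if a joint passes its speed limit or range.

ROBOT

A 6-joint arm with a two-finger parallel gripper is mounted at the origin on a cart in front of the work surface, level with it; the furniture and walls round the work are solid. World frame = base frame: x ahead of the robot, y to its left, z up, the work surface at z = 0. Lengths are in m, angles in rad, forces in N, time in s.
With the tool pointing down it reaches from about 0.275 to 0.875 m from the base axis. Payload 12.5 kg.
Tool frame: the origin (TCP) lies midway between the tips of the shut fingers; the grasp point (between the pads) lies 19 mm behind it (arm.pinch_z is the distance from the TCP to the grasp point, in m); z points along the fingers, y is the line along which they close (so a half turn about z gives the same grasp; the last joint's range is limited). The gripper opens to 85 mm and grips with 20 to 120 N. Pads are 22 mm wide; open, the fingers measure 114 mm over their backs; the gripper's body (76 mm by 85 mm) begins 54 mm behind the grasp point. The pads swing forward as they close: fully open they stand 13 mm farther back than shut.
Start: joints at [1.149, 0.351, 1.652, -0, 1.139, -0.085], TCP at [0.182, 0.519, 0.231] pointing down, gripper open.
Joint ranges: [-2.75, 2.75], [-0.79, 2.1], [0.01, 2.65], [-1.57, 4.71], [0.07, 3.14], [-2.87, 2.87]. Speed limits (rad/s): [2.22, 2.22, 2.79, 3.14, 3.14, 3.14].

INTERFACE

Orientations are given as [roll, pitch, yaw] about the fixed x, y, z axes, in that order (R = Rz(yaw) Ry(pitch) Rx(roll)).
In Python, from station import arm gives the robot as it stands.
- The arm moves only by the tool send_path, called after "Emit:" as name([rows], argument=value, ...), one row to a line, values as JSON. Schema: {"type":"object","properties":{"plan":{"type":"array","items":{"type":"object","properties":{"pos":{"type":"array","items":{"type":"number"},"minItems":3,"maxItems":3},"rotvec":{"type":"array","items":{"type":"number"},"minItems":3,"maxItems":3}},"additionalProperties":false},"minItems":1,"maxItems":10},"aperture":{"type":"number"},"only":{"type":"string"},"quiet":{"type":"boolean"},"lines":{"type":"string"}},"required":["plan"],"additionalProperties":false}. plan is a list of rows, 1 to 10 of them, each an object with the fields pos (a list: dx, dy, dz in m), rotvec (a list: a rotation vector rx, ry, rz in rad); a field left out counts as zero; each row is the pose to reach, as a shift and turn from the pose commanded when the call began, along the tool's axes at that moment; what a row does not reach only later rows make up. A row lasts 1/12 s, in which the tool goes at most 0.0417 m and 0.125 rad, less where a joint would pass 70% of its speed; a pose out of reach is approached as far as the arm can. aperture is the finger opening in m, set as the call begins (left out keeps the last). The fingers move at their own pace and stop on an object; the grip force is fixed at half the most. Time passes only in rows, so rows that do not move let the fingers close. The tool returns the time, the measured TCP pose, the force, the opening and the grip force at its end. only (a regular expression) keeps the lines of the reply that match it, lines (a string "A,B") keeps lines A to B, and quiet returns only ok. Input that does not fit is refused with a message, and nothing moves.
- arm.sense(): the state, without advancing time (a new reading comes with each control period).
- arm.get_image(name): name is "side" or "top" or "wrist"; returns a dict with "color" (420x560x3 uint8, blue, green, red), "fx", "fy", "cx", "cy" (pixels), "R" (3x3) and "t" (3): a world point X has camera coordinates R X + t; the wrist camera has in their place "tool_from_camera" (4x4, takes a point from camera to tool coordinates, whose origin is the TCP and whose axes are the flange's). Camera axes: x right, y down, z forward; pixel columns grow to the right and rows downward; lengths in m; the calibration is good to about 2 mm. A picture is of the moment at which its call begins: read the wrist's pose just before it. There is no depth.
- arm.sign_off(): hands the job in; it is judged then, once.
The state is a dict: "time_s": time; "qpos": joint angles; "joint_velocities": joint speeds; "joint_torque": joint torques, N m; "tcp_pos": TCP position; "tool_rot": TCP orientation; "wrist_force": force on the tool from outside, world axes, zero at the start; "wrist_torque": the same for the moment, N m; "opening": finger opening in m; "grip_force": force on a finger pad.
Only numpy, scipy, OpenCV 4.12 (cv2) and the standard library are available. Lean on these libraries where they do the work, as an engineer would, in place of code of your own. Each camera call takes 0.05 s, during which the arm holds its last target. There are 200 camera calls.

## Working session

There is one attempt and no reset: what is moved stays moved. The work goes in short steps, Python scripts to look and compute and a tool call to move; the robot and the scene stay as the last step left them, time stands still between calls to the robot, and variables do not carry over. Pictures are saved under pics/ and viewed, at most 10 in all, crops included, and the job is handed in when it is done.

```bash
ls; mkdir -p pics; cat > h.py <<'E'
import numpy as np, cv2
from station import arm
def ray(im,u,v):
    R=np.array(im["R"]);t=np.array(im["t"])
    d=R.T@np.array([(u-im["cx"])/im["fx"],(v-im["cy"])/im["fy"],1.]);c=-R.T@t
    return c,d
def at(im,u,v,z):
    c,d=ray(im,u,v);return c+d*(z-c[2])/d[2]
def proj(im,X):
    p=np.array(im["R"])@np.array(X)+np.array(im["t"]);return np.array([im["fx"]*p[0]/p[2]+im["cx"],im["fy"]*p[1]/p[2]+im["cy"]])
E
python3 - <<'E'
from h import *
import pickle
s=arm.sense();print(s)
for n in("top","side"):
    im=arm.get_image(n);pickle.dump(im,open(n+".pkl","wb"));cv2.imwrite(f"pics/{n}0.png",im["color"])
    c,_=ray(im,0,0);print(n,c,im["fx"])
E
```

```text
pics
station.py
{'time_s': 0.0, 'qpos': array([ 1.14941939e+00,  3.51269428e-01,  1.65244273e+00, -9.62265801e-06,
        1.13911958e+00, -8.46121976e-02]), 'joint_velocities': array([ 0.0011452 ,  0.00101298,  0.00095491,  0.00107066, -0.00282065,
        0.00057954]), 'joint_torque': array([-9.41186772e-04, -5.06109881e+01, -2.91412032e+01, -2.30686073e-04,
        4.47474144e-03, -8.18978549e-06]), 'tcp_pos': array([0.18158177, 0.51879435, 0.23073317]), 'tool_rot': array([-3.14035727e+00, -9.60124713e-05,  2.80483189e+00]), 'wrist_force': array([-0.21575061, -0.12484893, -0.46188875]), 'wrist_torque': array([ 0.00364127,  0.00978136, -0.03772019]), 'grip_force': 0.0, 'opening': 0.08564622317843937}
top [0.22343536 0.0497076  1.2663565 ] 400.412461654886
side [0.13907352 1.42276285 0.63889617] 504.4524992731596
```

View pics/top0.png

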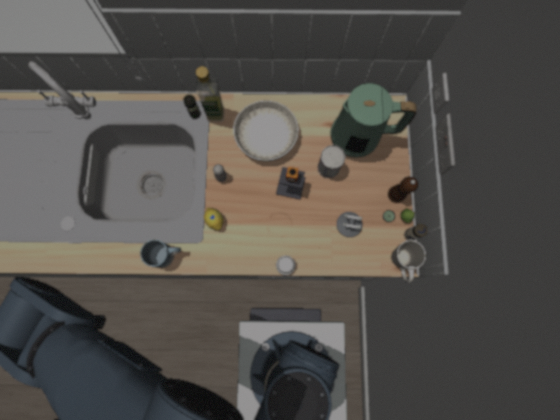

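View pics/side0.png

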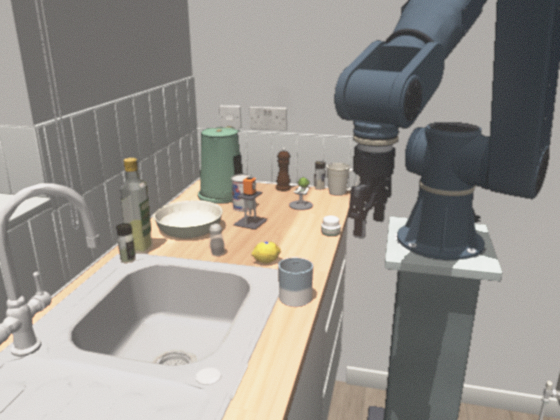

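The top view shows the lemon near (214,218), the gauge in its holder near (291,180), and the cradle near (350,224). The tin is near (332,162), the salt (220,173), the mill (402,190) and the mug (157,254). I'll enlarge it next.

```bash
python3 - <<'E'
from h import *
import pickle
im=pickle.load(open("top.pkl","rb"))["color"]
a=im[195:245,190:240];b=im[155:205,265:315];c=im[200:250,325:375]
r=[cv2.convertScaleAbs(cv2.resize(x,(400,400),interpolation=cv2.INTER_CUBIC),alpha=1.6) for x in(a,b)]
cv2.imwrite("pics/c1.png",np.hstack(r))
im2=pickle.load(open("side.pkl","rb"))["color"]
e=im2[165:215,275:325]
r=[cv2.convertScaleAbs(cv2.resize(x,(400,400),interpolation=cv2.INTER_CUBIC),alpha=1.6) for x in(c,e)]
cv2.imwrite("pics/c2.png",np.hstack(r))
E
```

```text
(no output)
```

View pics/c1.png

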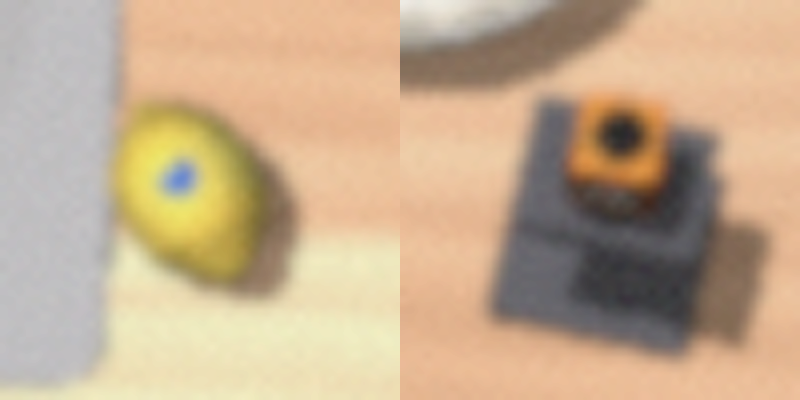

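View pics/c2.png

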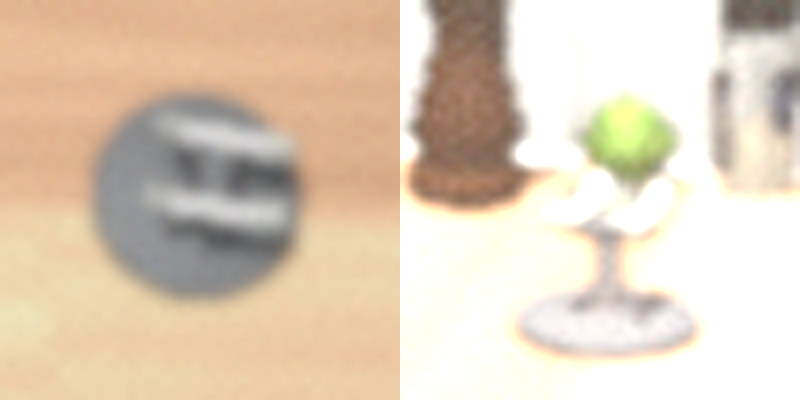

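Left crop: the blue dot is at about (180,178) and the lemon's nub at about (235,270). The gauge cap centre is at (622,133). In the second crop the cradle foot is centred at (197,195). One rest runs (160,125)–(290,147), the other (150,190)–(285,212). Next I'll turn these into positions.

```bash
python3 - <<'E'
from h import *
import pickle
im=pickle.load(open("top.pkl","rb"))
f=lambda x,y,ox,oy,z:at(im,(x+.5)/8-.5+ox,(y+.5)/8-.5+oy,z).round(4)
print("dot",f(180,178,190,195,.058))
# lemon silhouette PCA
c=im["color"];h=cv2.cvtColor(c,cv2.COLOR_BGR2HSV)
sub=h[195:245,195:240]
m=((sub[...,0]>20)&(sub[...,0]<36)&(sub[...,1]>150)).astype(np.uint8)
n,l,st,ce=cv2.connectedComponentsWithStats(m);k=1+np.argmax(st[1:,4]);print(st[k],ce[k])
cn=max(cv2.findContours((l==k).astype(np.uint8),0,1)[0],key=cv2.contourArea)
ys,xs=np.nonzero(l==k);P=np.array([at(im,x+195,y+195,.029)[:2] for x,y in zip(xs,ys)])
w,V=np.linalg.eigh(np.cov(P.T));print("lemon c",P.mean(0),"yaw",np.degrees(np.arctan2(V[1,1],V[0,1])),4*np.sqrt(w))
print("cap",f(222,133,265,155,.152))
for p in [(177,100),(267,97),(265,182),(172,178)]: print("capcorner",f(*p,265,155,.151))
print("foot",[f(*p,265,155,.008) for p in[(92,315),(285,352)]],"plate",[f(*p,265,155,.1) for p in[(140,95),(318,130)]])
print("cradlefoot",f(197,195,325,200,.01))
for p in [(160,125),(290,147),(150,190),(285,212)]: print("rest",f(*p,325,200,.061))
for n,u,v in[("tin",332,155),("salt",218,168),("mill",410,184),("mug",155,252),("white",286,266)]: print(n,at(im,u,v,.1).round(3))
E
```

```text
dot [0.4622 0.2466 0.058 ]
[14 24 13 10 66] [21.18181818 28.75757576]
lemon c [0.44588321 0.23740931] yaw 113.57579058949875 [0.02691568 0.039328  ]
cap [0.5811 0.0035 0.152 ]
capcorner [0.5938 0.0199 0.151 ]
capcorner [ 0.5953 -0.0129  0.151 ]
capcorner [ 0.5629 -0.0121  0.151 ]
capcorner [0.5641 0.0217 0.151 ]
foot [array([0.5496, 0.0503, 0.008 ]), array([ 0.5348, -0.0279,  0.008 ])] plate [array([0.6126, 0.0327, 0.1   ]), array([ 0.5993, -0.0352,  0.1   ])]
cradlefoot [ 0.4525 -0.1834  0.01  ]
rest [ 0.4703 -0.1606  0.061 ]
rest [ 0.4622 -0.2102  0.061 ]
rest [ 0.445 -0.156  0.061]
rest [ 0.4369 -0.2073  0.061 ]
tin [ 0.651 -0.121  0.1  ]
salt [0.606 0.228 0.1  ]
mill [ 0.56  -0.354  0.1  ]
mug [0.348 0.401 0.1  ]
white [0.311 0.02  0.1  ]
```

The measurements agree with each other. The cap and the foot edge give the holder at (0.581,0.0035), and the cradle foot and rests give (0.453,-0.1835). The lemon's yaw is about 29°. I'll move over the lemon and look with the wrist camera.

```bash
cat >> h.py <<'E'
from scipy.spatial.transform import Rotation as Ro
def Rt(): return Ro.from_euler("xyz",arm.sense()["tool_rot"])
def delta(X,yawdeg):
    s=arm.sense();R=Ro.from_euler("xyz",s["tool_rot"]);T=Ro.from_euler("xyz",[np.pi,0,np.radians(yawdeg)])
    d=R.inv().apply(np.array(X)-s["tcp_pos"]);r=(R.inv()*T).as_rotvec()
    print("d",d.round(4),"r",r.round(4),"n",np.ceil(max(np.linalg.norm(d)/.0417,np.linalg.norm(r)/.125)))
def wrist(name,boxes=None):
    s=arm.sense();im=arm.get_image("wrist");C=np.array(im["tool_from_camera"]);R=Ro.from_euler("xyz",s["tool_rot"]).as_matrix()
    Rc=R@C[:3,:3];p=R@C[:3,3]+s["tcp_pos"];im["R"]=Rc.T;im["t"]=-Rc.T@p
    import pickle;pickle.dump(im,open(name+".pkl","wb"));cv2.imwrite(f"pics/{name}.png",im["color"]);print("cam",p.round(3));return im
E
python3 -c "
from h import *
delta([.462,.247,.26],209)"
```

```text
d [-0.3545 -0.1639 -0.029 ] r [-9.00e-04 -5.00e-04 -8.43e-01] n 10.0
```

Emit:
send_path([
  {"pos":[-0.035, -0.0165, -0.003], "rotvec":[0, 0, -0.084]},
  {"pos":[-0.07, -0.033, -0.006], "rotvec":[0, 0, -0.168]},
  {"pos":[-0.105, -0.049, -0.009], "rotvec":[0, 0, -0.252]},
  {"pos":[-0.14, -0.066, -0.012], "rotvec":[0, 0, -0.336]},
  {"pos":[-0.175, -0.082, -0.015], "rotvec":[0, 0, -0.42]},
  {"pos":[-0.21, -0.098, -0.018], "rotvec":[0, 0, -0.504]},
  {"pos":[-0.245, -0.115, -0.021], "rotvec":[0, 0, -0.588]},
  {"pos":[-0.28, -0.131, -0.024], "rotvec":[0, 0, -0.672]},
  {"pos":[-0.315, -0.148, -0.027], "rotvec":[0, 0, -0.756]},
  {"pos":[-0.354, -0.165, -0.03], "rotvec":[0, 0, -0.842]},
])

```text
time_s: 0.93
tcp_pos: [0.4613, 0.2454, 0.2613]
tool_rot: [3.141, -0.0, -2.632]
wrist_force: [0.8, 0.7, 0.1]
opening: 0.0855
grip_force: 0.0
```

Emit:
send_path([
  {},
  {},
  {},
])

```text
time_s: 1.18
tcp_pos: [0.4602, 0.247, 0.2609]
tool_rot: [3.141, -0.001, -2.638]
wrist_force: [-0.2, 0.5, -0.7]
opening: 0.0854
grip_force: 0.0
```

```bash
python3 -c "
from h import *
im=wrist('w1');print(proj(im,[.462,.247,.058]))"
```

```text
cam [0.395 0.211 0.402]
[283.2715001  190.43327625]
```

View pics/w1.png

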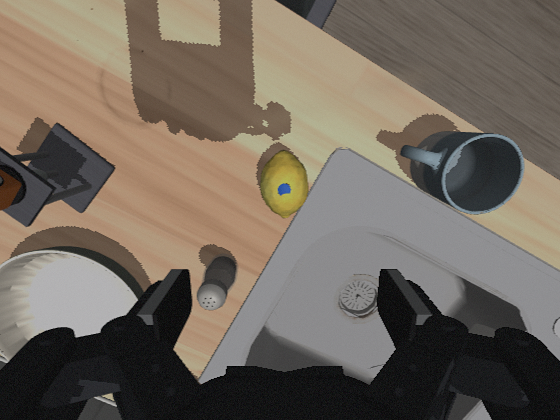

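The wrist view shows the lemon with its dot at (284.5,188), where my estimate predicted (283.3,190.4). Its ends are near (281,151) and (287,215), and it is upright in the view. I'll refine the yaw and position.

```bash
python3 - <<'E'
from h import *
import pickle
im=pickle.load(open("w1.pkl","rb"));c=im["color"];h=cv2.cvtColor(c,cv2.COLOR_BGR2HSV)
m=((h[...,0]>22)&(h[...,0]<36)&(h[...,1]>140)).astype(np.uint8);m[:140]=0;m[225:]=0;m[:,:250]=0;m[:,320:]=0
m=cv2.morphologyEx(m,cv2.MORPH_OPEN,np.ones((3,3)));cn=max(cv2.findContours(m,0,1)[0],key=cv2.contourArea)
H=cv2.convexHull(cn)[:,0];m2=np.zeros_like(m);cv2.fillConvexPoly(m2,H,1)
ys,xs=np.nonzero(m2);P=np.array([at(im,x,y,.029)[:2] for x,y in zip(xs,ys)])
w,V=np.linalg.eigh(np.cov(P.T));print("c",P.mean(0),"yaw",np.degrees(np.arctan2(V[1,1],V[0,1])),4*np.sqrt(w),xs.min(),xs.max(),ys.min(),ys.max())
b=((h[...,0]>100)&(h[...,0]<125)&(h[...,1]>120)&(m2>0));y,x=np.nonzero(b);print(x.mean(),y.mean(),len(x))
d=at(im,x.mean(),y.mean(),.058);print("dot",d)
for a in(0,1):
  print([at(im,*p,.029).round(4)for p in[(281,151),(287,215)]][a])
delta([d[0],d[1],.10],209)
E
```

```text
c [0.45933995 0.24838097] yaw -146.98188360041732 [0.05088257 0.07950873] 265 307 151 217
283.6504854368932 188.70873786407768 103
dot [0.46009641 0.24642877 0.058     ]
[0.4281 0.2253 0.029 ]
[0.4923 0.2689 0.029 ]
d [ 0.0002 -0.001   0.1609] r [ 0.0002 -0.0007 -0.0013] n 4.0
```

```bash
python3 -c "
from h import *
print(arm.pinch_z);delta([.4603,.2466,.10],213)"
```

```text
0.0187
d [-0.     -0.001   0.1609] r [ 0.0003 -0.0007 -0.0711] n 4.0
```

Emit:
send_path([
  {"pos":[0, -0.001, 0.04], "rotvec":[0, 0, -0.04]},
  {"pos":[0, -0.001, 0.08], "rotvec":[0, 0, -0.07]},
  {"pos":[0, -0.001, 0.12], "rotvec":[0, 0, -0.07]},
  {"pos":[0, -0.001, 0.16], "rotvec":[0, 0, -0.07]},
  {"pos":[0, -0.001, 0.161], "rotvec":[0, 0, -0.07]},
  {"pos":[0, -0.001, 0.161], "rotvec":[0, 0, -0.07]},
  {"pos":[0, -0.001, 0.161], "rotvec":[0, 0, -0.07]},
])

```text
time_s: 1.82
tcp_pos: [0.4617, 0.2472, 0.1022]
tool_rot: [-3.141, 0.002, -2.566]
wrist_force: [0.8, 0.5, 1.3]
opening: 0.0852
grip_force: 0.0
```

```bash
python3 -c "
from h import *
print(arm.pinch_z);delta([.4603,.2466,.006],213)
im=wrist('w2');print(proj(im,[.4603,.2466,.058]))"
```

```text
0.0187
d [0.0017 0.0003 0.0962] r [-0.0003  0.0021  0.0001] n 3.0
cam [0.399 0.207 0.243]
[284.49765193 240.24033294]
```

View pics/w2.png

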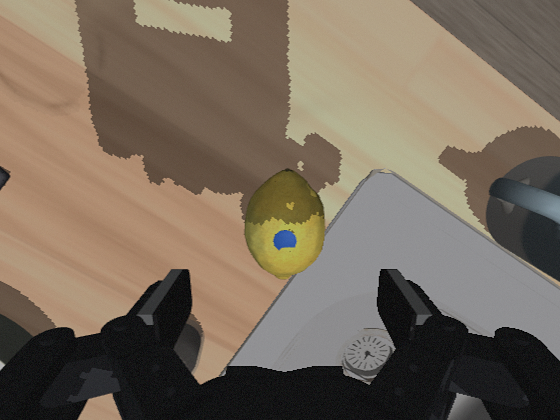

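The dot is at (285.5,239) against a predicted (284.5,240.2). The lemon is vertical in the view and centred between the fingers, so I'll descend and grip.

Emit:
send_path([
  {"pos":[0.001, 0.0005, 0.03]},
  {"pos":[0.001, 0.0005, 0.06]},
  {"pos":[0.001, 0.0005, 0.085]},
  {"pos":[0.001, 0.0005, 0.096]},
  {"pos":[0.001, 0.0005, 0.096]},
  {"pos":[0.001, 0.0005, 0.096]},
])

```text
time_s: 2.37
tcp_pos: [0.4609, 0.2465, 0.0058]
tool_rot: [-3.141, 0.002, -2.566]
wrist_force: [0.4, 0.3, 0.3]
opening: 0.0851
grip_force: 0.0
```

Emit:
send_path([
  {},
  {},
  {},
  {},
  {},
  {},
  {},
  {},
], aperture=0.03)

```text
time_s: 3.03
tcp_pos: [0.461, 0.2464, 0.0063]
tool_rot: [-3.141, 0.003, -2.566]
wrist_force: [-2.9, -2.8, 17.1]
opening: 0.0545
grip_force: 59.8
```

Emit:
send_path([
  {},
  {},
  {},
])

```text
time_s: 3.28
tcp_pos: [0.461, 0.2464, 0.0063]
tool_rot: [-3.141, 0.003, -2.566]
wrist_force: [-3.3, -1.8, 16.9]
opening: 0.0548
grip_force: 59.8
```

Emit:
send_path([
  {"pos":[0, 0, -0.01]},
  {"pos":[0, 0, -0.04]},
  {"pos":[0, 0, -0.08]},
  {"pos":[0, 0, -0.12]},
  {"pos":[0, 0, -0.15]},
  {"pos":[0, 0, -0.15]},
  {"pos":[0, 0, -0.15]},
])

```text
time_s: 3.87
tcp_pos: [0.4606, 0.2464, 0.1563]
tool_rot: [-3.141, 0.004, -2.566]
wrist_force: [-0.7, -1.3, -2.0]
opening: 0.0544
grip_force: 63.7
```

```bash
python3 -c "
from h import *
im=wrist('w3');delta([.453,-.1835,.17],170.5)"
```

```text
cam [0.398 0.206 0.297]
d [ 0.2393 -0.3567 -0.0155] r [2.00e-04 8.00e-04 7.41e-01] n 11.0
```

View pics/w3.png

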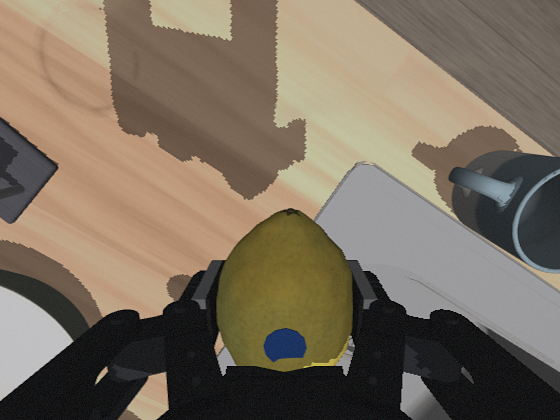

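The lemon is held straight with the dot at about (285,346). Next I'll check for slip and carry it to a point above the cradle.

```bash
python3 -c "
from h import *
import pickle
im=pickle.load(open('w3.pkl','rb'))
for z in(.053,.051): print(proj(im,[.4603,.2466,.15+z+.005]))
for dx in(0,.005,.01):
  for z in (.05,): print(dx,proj(im,np.array([.4606,.2464,.1563+z])+dx*np.array([-.84,-.545,0])))"
```

```text
[285.0579559  349.30650122]
[285.04523538 345.22593621]
0 [284.07730721 346.17737167]
0.005 [284.08231648 333.76928579]
0.01 [284.08746463 321.01717386]
```

Emit:
send_path([
  {"pos":[0.022, -0.032, -0.002], "rotvec":[0, 0, 0.07]},
  {"pos":[0.044, -0.065, -0.004], "rotvec":[0, 0, 0.14]},
  {"pos":[0.066, -0.098, -0.006], "rotvec":[0, 0, 0.21]},
  {"pos":[0.088, -0.131, -0.008], "rotvec":[0, 0, 0.28]},
  {"pos":[0.11, -0.164, -0.01], "rotvec":[0, 0, 0.35]},
  {"pos":[0.132, -0.197, -0.012], "rotvec":[0, 0, 0.42]},
  {"pos":[0.154, -0.23, -0.014], "rotvec":[0, 0, 0.49]},
  {"pos":[0.176, -0.263, -0.015], "rotvec":[0, 0, 0.56]},
  {"pos":[0.2, -0.298, -0.015], "rotvec":[0, 0, 0.62]},
  {"pos":[0.222, -0.331, -0.015], "rotvec":[0, 0, 0.68]},
])

```text
time_s: 4.75
tcp_pos: [0.4525, -0.1542, 0.1679]
tool_rot: [3.141, -0.003, 3.034]
wrist_force: [1.4, 0.4, -1.7]
opening: 0.0543
grip_force: 63.7
```

Emit:
send_path([
  {"pos":[0.0085, -0.013, 0], "rotvec":[0, 0, 0.03]},
  {"pos":[0.017, -0.026, 0], "rotvec":[0, 0, 0.06]},
  {"pos":[0.017, -0.026, 0], "rotvec":[0, 0, 0.06]},
  {"pos":[0.017, -0.026, 0], "rotvec":[0, 0, 0.06]},
  {"pos":[0.017, -0.026, 0], "rotvec":[0, 0, 0.06]},
])

```text
time_s: 5.17
tcp_pos: [0.4341, -0.1759, 0.1685]
tool_rot: [3.141, -0.001, 2.978]
wrist_force: [-0.5, 1.2, -0.8]
opening: 0.0544
grip_force: 63.7
```

```bash
python3 -c "
from h import *
delta([.453,-.1835,.17],170.5)
im=wrist('w4')"
```

```text
d [-0.0199 -0.0044 -0.0015] r [ 0.0006 -0.0013  0.002 ] n 1.0
cam [ 0.361 -0.164  0.309]
```

View pics/w4.png

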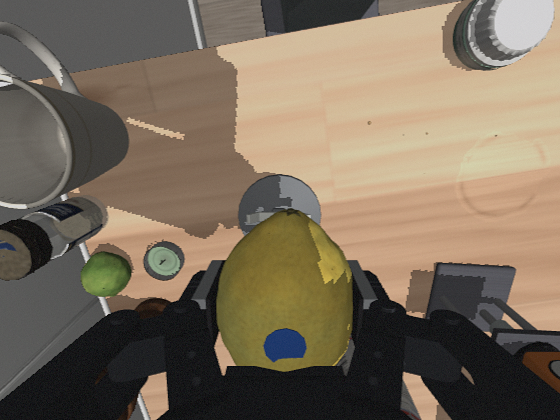

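The lemon still sits the same way in the fingers, with the dot at (285,346). The cradle foot shows edges at columns 239 and 320 with its top at row 175. I'll check that against the estimate.

```bash
python3 -c "
from h import *
import pickle
im=pickle.load(open('w4.pkl','rb'))
a=np.linspace(0,6.28,60);P=np.array([proj(im,[.453+.042*np.cos(t),-.1835+.042*np.sin(t),.01]) for t in a])
print('pred foot x',P[:,0].min(),P[:,0].max(),'ymin',P[:,1].min())
c=im['color'][165:265,230:330];cv2.imwrite('pics/w4c.png',cv2.convertScaleAbs(cv2.resize(c,(600,600),interpolation=cv2.INTER_CUBIC),alpha=1.5))
Rz=Ro.from_euler('z',-9.5,degrees=True)
for x in(-.014,.014):
  for y in(-.027,.027): print(x,y,((proj(im,Rz.apply([x,y,.061])+[.453,-.1835,0])-[230,165])*6).round(1))
"
```

```text
pred foot x 237.41426432597498 322.42861579202724 ymin 175.98711571239164
-0.014 -0.027 [ 97.8 332.3]
-0.014 0.027 [492.3 333.2]
0.014 -0.027 [104.1 521.3]
0.014 0.027 [486.7 522.1]
```

View pics/w4c.png

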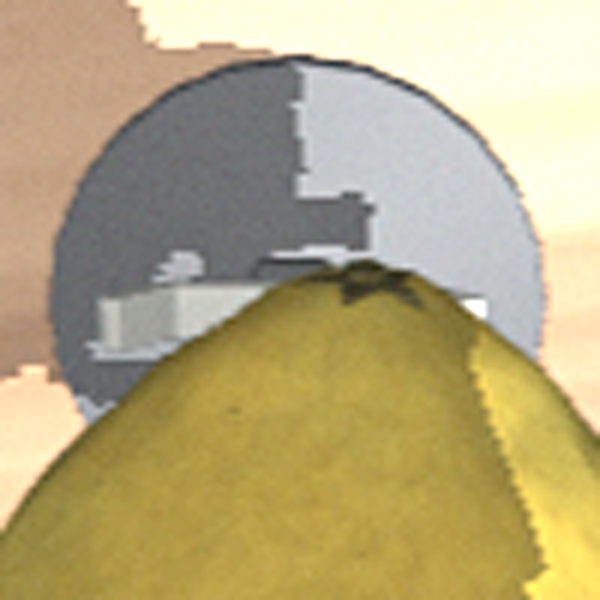

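The rest's ends are at crop columns 97 and 488, against 98 and 492 predicted, and it is level in the view. Position and yaw are confirmed, so I'll align and lower.

Emit:
send_path([
  {"pos":[-0.01, -0.0025, 0]},
  {"pos":[-0.0195, -0.0045, 0.01]},
  {"pos":[-0.0195, -0.0045, 0.04]},
  {"pos":[-0.0195, -0.0045, 0.065]},
  {"pos":[-0.0195, -0.0045, 0.065]},
  {"pos":[-0.0195, -0.0045, 0.065]},
])

```text
time_s: 5.72
tcp_pos: [0.4524, -0.1833, 0.1038]
tool_rot: [3.141, -0.002, 2.978]
wrist_force: [0.3, 0.3, -0.8]
opening: 0.0541
grip_force: 63.9
```

```bash
python3 -c "
from h import *
delta([.453,-.1835,.061],170.5)"
```

```text
d [-0.0007 -0.0002  0.0428] r [ 0.0009 -0.0024  0.0024] n 2.0
```

Emit:
send_path([
  {"pos":[-0.0005, 0, 0.02]},
  {"pos":[-0.0005, 0, 0.034]},
  {"pos":[-0.0005, 0, 0.039]},
  {"pos":[-0.0005, 0, 0.042]},
  {"pos":[-0.0005, 0, 0.042]},
  {"pos":[-0.0005, 0, 0.042]},
])

```text
time_s: 6.22
tcp_pos: [0.4537, -0.1844, 0.0633]
tool_rot: [-3.141, 0.001, 2.977]
wrist_force: [-0.9, -0.6, -1.0]
opening: 0.0543
grip_force: 63.9
```

Emit:
send_path([
  {"pos":[0, 0, 0.0008]},
  {"pos":[0, 0, 0.0015]},
  {"pos":[0, 0, 0.0015]},
])

```text
time_s: 6.47
tcp_pos: [0.4533, -0.1843, 0.0611]
tool_rot: [-3.141, 0.001, 2.977]
wrist_force: [0.3, 0.4, -1.3]
opening: 0.0545
grip_force: 63.9
```

Emit:
send_path([
  {"pos":[0, 0, 0.001]},
  {"pos":[0, 0, 0.0015]},
  {"pos":[0, 0, 0.0015]},
  {"pos":[0, 0, 0.0015]},
])

```text
time_s: 6.8
tcp_pos: [0.4532, -0.1843, 0.0594]
tool_rot: [-3.142, 0.0, 2.977]
wrist_force: [-1.7, 0.7, 3.7]
opening: 0.0541
grip_force: 64.3
```

Emit:
send_path([
  {},
  {},
  {},
  {},
  {},
  {},
], aperture=0.085)

```text
time_s: 7.3
tcp_pos: [0.4531, -0.1843, 0.0592]
tool_rot: [3.142, -0.0, 2.977]
wrist_force: [0.1, 0.1, -0.0]
opening: 0.0848
grip_force: 0.0
```

Emit:
send_path([
  {"pos":[0, 0, -0.01]},
  {"pos":[0, 0, -0.04]},
  {"pos":[0, 0, -0.08]},
  {"pos":[0, 0, -0.12]},
  {"pos":[0, 0, -0.16]},
  {"pos":[0, 0, -0.19]},
  {"pos":[0, 0, -0.19]},
  {"pos":[0, 0, -0.19]},
])

```text
time_s: 7.97
tcp_pos: [0.4535, -0.1845, 0.2512]
tool_rot: [-3.14, 0.004, 2.977]
wrist_force: [-0.1, -0.4, 0.1]
opening: 0.085
grip_force: 0.0
```

```bash
python3 -c "
from h import *
delta([.581,.0035,.26],170)
im=wrist('w5');print(proj(im,[.453,-.1835,.111]))"
```

```text
d [-0.0949  0.2063 -0.0087] r [-0.0011  0.0036  0.0097] n 6.0
cam [ 0.38  -0.173  0.392]
[285.69850631 201.9652715 ]
```

View pics/w5.png

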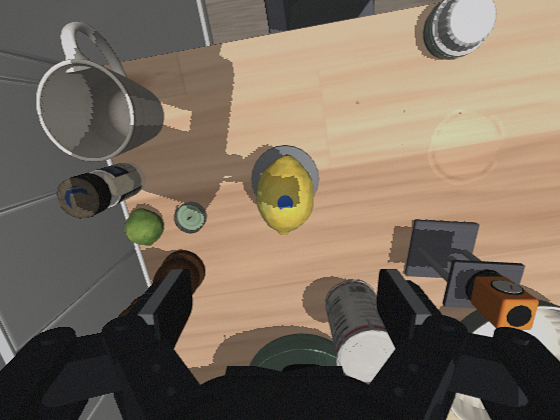

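The lemon sits lengthwise in the cradle with the dot at (285.5,201.5), against a predicted (285.7,202.0). The gauge head, lower right near (505,300), has a yaw about 10° off the holder's. Next I'll move over the gauge and fit the head's outline by projecting its box.

Emit:
send_path([
  {"pos":[-0.014, 0.03, -0.008]},
  {"pos":[-0.027, 0.06, -0.016]},
  {"pos":[-0.04, 0.09, -0.024]},
  {"pos":[-0.054, 0.12, -0.032]},
  {"pos":[-0.067, 0.15, -0.04]},
  {"pos":[-0.081, 0.18, -0.045]},
  {"pos":[-0.095, 0.206, -0.05]},
  {"pos":[-0.095, 0.206, -0.05]},
  {"pos":[-0.095, 0.206, -0.05]},
  {"pos":[-0.095, 0.206, -0.05]},
])

```text
time_s: 8.85
tcp_pos: [0.5799, 0.0031, 0.2977]
tool_rot: [-3.141, -0.003, 2.977]
wrist_force: [-0.6, 0.7, -0.7]
opening: 0.085
grip_force: 0.0
```

```bash
cat > fit.py <<'E'
from h import *
import sys,pickle
from scipy.optimize import minimize
def hull(im,x,y,yaw,z0,z1,a=.016):
    R=Ro.from_euler("z",yaw,degrees=True)
    P=np.array([proj(im,R.apply([sx*a,sy*a,z])+[x,y,0]) for sx in(-1,1) for sy in(-1,1) for z in(z0,z1)])
    S=16;m=np.zeros((im["color"].shape[0],im["color"].shape[1]),np.uint8)
    cv2.fillConvexPoly(m,np.round(cv2.convexHull(P.astype(np.float32))[:,0]*S).astype(np.int32),255,cv2.LINE_AA,4);return m/255.
def fit(im,x0,z0,z1):
    h=cv2.cvtColor(im["color"],cv2.COLOR_BGR2HSV)
    m=((h[...,0]>4)&(h[...,0]<19)&(h[...,1]>175)).astype(np.uint8)
    u,v=proj(im,[x0[0],x0[1],(z0+z1)/2]);k=np.zeros_like(m);s=int(.045*im["fx"]/ (np.array(im["R"])@[x0[0],x0[1],z1]+np.array(im["t"]))[2])
    k[max(0,int(v)-s):int(v)+s,max(0,int(u)-s):int(u)+s]=1;m*=k
    n,l,st,_=cv2.connectedComponentsWithStats(m,connectivity=8);keep=[i for i in range(1,n) if st[i,4]>6]
    ys,xs=np.nonzero(np.isin(l,keep));H=cv2.convexHull(np.c_[xs,ys].astype(np.int32));M=np.zeros_like(m);cv2.fillConvexPoly(M,H,1)
    f=lambda p:np.abs(hull(im,p[0]/1e3,p[1]/1e3,p[2],z0,z1)-M).sum()
    best=min((minimize(f,[x0[0]*1e3,x0[1]*1e3,w],method="Nelder-Mead",options=dict(initial_simplex=np.array([[x0[0]*1e3,x0[1]*1e3,w],[x0[0]*1e3+4,x0[1]*1e3,w],[x0[0]*1e3,x0[1]*1e3+4,w],[x0[0]*1e3,x0[1]*1e3,w+8]]))) for w in(-30,-15,0,15,30)),key=lambda r:r.fun)
    print("mask",M.sum(),(xs.min(),xs.max(),ys.min(),ys.max()),"resid",best.fun,"x,y mm,yaw",best.x.round(2));return best.x
E
python3 - <<'E'
from fit import *
im=wrist("w6");fit(im,(.581,.0035),.105,.151)
for n in("top","w5"): fit(pickle.load(open(n+".pkl","rb")),(.581,.0035),.105,.151)
E
```

```text
cam [0.507 0.015 0.439]
mask 1308 (np.int64(268), np.int64(302), np.int64(176), np.int64(215)) resid 203.6470588235294 x,y mm,yaw [577.5    4.03  -7.41]Traceback (most recent call last):
  File "<stdin>", line 3, in <module>
  File "fit.py", line 15, in fit
    ys,xs=np.nonzero(np.isin(l,keep));H=cv2.convexHull(np.c_[xs,ys].astype(np.int32));M=np.zeros_like(m);cv2.fillConvexPoly(M,H,1)
                                                                                                         ~~~~~~~~~~~~~~~~~~^^^^^^^
cv2.error: OpenCV(4.12.0) /io/opencv/modules/imgproc/src/drawing.cpp:2404: error: (-215:Assertion failed) points.checkVector(2, CV_32S) >= 0 in function 'fillConvexPoly'
```

```bash
python3 - <<'E'
from fit import *
im=pickle.load(open("w6.pkl","rb"));print(im["fx"],proj(im,[.581,.0035,.151]),proj(im,[.581,.0035,.105]))
h=cv2.cvtColor(im["color"],cv2.COLOR_BGR2HSV)
for v in range(160,246,4): print(v," ".join("%3d/%3d/%3d"%tuple(h[v,u]) for u in range(254,322,6)))
E
```

```text
317.6161582384898 [285.27891406 202.91473297] [285.14779646 192.16243595]
160  14/ 86/101 120/ 19/ 55 120/ 24/ 53 130/ 14/ 54 135/ 10/ 49 135/ 10/ 53 105/ 20/ 52 130/ 17/ 89 120/ 16/ 95 120/ 14/ 93 120/ 16/ 98  15/ 91/185
164 114/ 27/ 94 128/ 13/ 76 120/ 11/ 45 120/ 13/ 40 135/ 23/ 45 150/ 10/ 50 120/ 10/ 52 124/ 18/ 97 120/ 16/ 97 120/ 13/ 97 116/ 21/ 98  13/ 85/191
168 130/ 28/ 54 135/ 19/ 53 105/ 20/ 50 132/ 18/ 72  90/ 12/ 42 115/ 16/ 93 129/ 19/ 95 120/ 16/ 94 108/ 14/ 93 126/ 13/ 96 120/ 18/ 99  13/ 61/141
172 124/ 32/ 55   0/  5/ 51 120/ 14/ 53 120/ 20/ 52 135/ 22/ 47   0/ 11/ 24 120/ 26/ 29 120/ 11/ 89 120/ 22/ 92 124/ 19/ 93 115/ 16/ 95  12/ 69/147
176 120/ 23/ 55 113/ 20/ 52 140/ 31/ 50   3/ 44/ 58  11/124/ 68  13/ 57/ 63  13/ 73/ 66  11/182/ 63 130/ 16/ 94 120/ 13/ 96 124/ 19/ 93  13/ 86/172
180 116/ 34/ 53 120/ 25/ 52 120/ 14/ 54  11/176/ 68  50/ 11/ 71  60/  7/103  50/  8/ 93  60/ 32/ 16 116/ 19/ 93 129/ 19/ 95 124/ 19/ 94  13/ 92/186
184 120/ 15/ 51 143/ 21/ 48 126/ 24/ 54  12/182/116  12/185/113  12/187/109  11/172/108  12/177/108   6/ 73/ 66 120/ 14/ 93 120/ 19/ 96  1
[... 1529 characters left out ...]
  14/ 82/193  14/ 82/193  15/ 80/197  15/ 79/193  15/ 82/192  13/ 76/107  15/ 80/111  15/ 75/112  13/ 80/112
232  14/ 83/194  14/ 83/194  14/ 83/193  14/ 82/192  14/ 83/191  13/ 82/192  14/ 84/191  14/ 86/161  12/ 83/105  15/ 89/103  13/ 79/107  13/ 87/103
236  14/ 81/188  13/ 83/185  14/ 85/185  14/ 86/180  13/ 85/184  14/ 85/187  14/ 83/187  15/ 77/106  13/ 84/106  13/ 85/108  14/ 81/107  18/ 53/ 62
240  14/ 86/186  13/ 85/186  13/ 86/187  13/ 87/185  14/ 84/188  14/ 85/189  14/ 85/162  14/ 83/108  13/ 77/112  13/ 82/112  15/ 78/102  15/ 12/208
244  14/ 86/186  14/ 85/189  14/ 81/189  14/ 82/193  13/ 85/193  14/ 80/194  15/ 78/111  14/ 73/115  14/ 78/111  15/ 82/115  21/ 24/150  18/ 27/162
```

```bash
sed -i 's/>4)&(h\[...,0\]<19)&(h\[...,1\]>175/>4)\&(h[...,0]<19)\&(h[...,1]>108/' fit.py; python3 - <<'E'
from fit import *
for n in("w6","top"):
    im=pickle.load(open(n+".pkl","rb"));fit(im,(.581,.0035),.105,.151)
im=pickle.load(open("w6.pkl","rb"));h=cv2.cvtColor(im["color"],cv2.COLOR_BGR2HSV)
b=np.zeros(h.shape[:2],np.uint8);b[188:213,270:300]=(h[188:213,270:300,2]<75)
n,l,st,ce=cv2.connectedComponentsWithStats(b);k=1+np.argmax(st[1:,4]);print("cap",st[k],ce[k],at(im,*ce[k],.152))
# near (bottom) edge of top face & left edge: subpixel via saturation threshold
S=h[...,1].astype(float)
def edge(a,t=130): # last index above t, interpolated
    i=np.nonzero(a>t)[0].max();return i+(a[i]-t)/(a[i]-a[i+1])
us=np.arange(275,297);vs=[edge(S[195:225,u])+195 for u in us];p=np.polyfit(us,vs,1);print(p)
A=at(im,275,np.polyval(p,275),.151);B=at(im,297,np.polyval(p,297),.151);d=(A-B);print("back edge yaw",np.degrees(np.arctan2(-d[0],d[1])),A,B)
vs=np.arange(188,210);us=[300-edge(S[v,300:250:-1]) if 0 else 285-edge(S[v,285:255:-1]) for v in vs]
us=[ (lambda a:(np.nonzero(a>130)[0].min()))(S[v,260:280])+260 - (lambda a,i:(a[i]-130)/(a[i]-a[i-1]))(S[v,260:280],np.nonzero(S[v,260:280]>130)[0].min()) for v in vs]
p=np.polyfit(vs,us,1);print(p);A=at(im,np.polyval(p,188),188,.151);B=at(im,np.polyval(p,210),210,.151);d=B-A;print("side yaw",np.degrees(np.arctan2(d[1],d[0])),A,B)
E
```

```text
mask 1383 (np.int64(268), np.int64(302), np.int64(175), np.int64(216)) resid 132.76862745098038 x,y mm,yaw [578.24   3.77  -9.37]
mask 163 (np.int64(286), np.int64(298), np.int64(166), np.int64(180)) resid 46.568627450980394 x,y mm,yaw [583.34   3.48  -3.23]
cap [274 190  23  22 377] [285.28116711 200.25729443] [0.57822666 0.0039549  0.152     ]
[-1.58753134e-02  2.20191148e+02]
back edge yaw 171.5633057822008 [ 0.59186525 -0.0081489   0.151     ] [0.59492114 0.01245423 0.151     ]
[5.34978766e-02 2.57921545e+02]
side yaw -7.217382663066637 [ 0.56437701 -0.0099441   0.151     ] [ 0.58532022 -0.0125963   0.151     ]
```

Emit:
send_path([
  {"pos":[0, 0, 0.04]},
  {"pos":[0, 0, 0.08]},
  {"pos":[0, 0, 0.12]},
  {"pos":[0, 0, 0.12]},
  {"pos":[0, 0, 0.12]},
  {"pos":[0, 0, 0.12]},
])

```text
time_s: 9.4
tcp_pos: [0.5815, 0.0028, 0.1815]
tool_rot: [3.141, 0.002, 2.976]
wrist_force: [0.3, -0.1, 0.2]
opening: 0.0852
grip_force: 0.0
```

```bash
python3 - <<'E'
from fit import *
im=wrist("w7");print(proj(im,[.579,.0038,.151]));fit(im,(.579,.0038),.105,.151)
h=cv2.cvtColor(im["color"],cv2.COLOR_BGR2HSV);u,v=proj(im,[.579,.0038,.152]).astype(int)
b=np.zeros(h.shape[:2],np.uint8);b[v-30:v+30,u-30:u+30]=(h[v-30:v+30,u-30:u+30,2]<75)
n,l,st,ce=cv2.connectedComponentsWithStats(b)
for k in range(1,n):
  if st[k,4]>100: print("cap",st[k],ce[k],at(im,*ce[k],.152))
delta([.579,.0038,.110],171)
E
```

```text
cam [0.508 0.014 0.322]
[285.89156791 246.73532222]
mask 3566 (np.int64(259), np.int64(313), np.int64(201), np.int64(268)) resid 437.078431372549 x,y mm,yaw [578.01   3.87 -10.83]
cap [268 229  37  35 963] [286.17860852 245.65005192] [0.57794638 0.00413578 0.152     ]
d [0.0032 0.0004 0.072 ] r [ 0.0003  0.0038 -0.0082] n 2.0
```

The cap is consistently at (0.578,0.004). Gauge yaw is about −9°, which matches the tool, so I'll descend and grip.

Emit:
send_path([
  {"pos":[0.0033, 0.0007, 0.03]},
  {"pos":[0.0033, 0.0007, 0.055]},
  {"pos":[0.0033, 0.0007, 0.0675]},
  {"pos":[0.0033, 0.0007, 0.0715]},
  {"pos":[0.0033, 0.0007, 0.0715]},
  {"pos":[0.0033, 0.0007, 0.0715]},
  {"pos":[0.0033, 0.0007, 0.0715]},
])

```text
time_s: 10.03
tcp_pos: [0.5785, 0.0045, 0.1094]
tool_rot: [3.141, 0.003, 2.977]
wrist_force: [-0.1, -0.5, 0.1]
opening: 0.0847
grip_force: 0.0
```

Emit:
send_path([
  {},
  {},
  {},
  {},
  {},
  {},
  {},
  {},
  {},
  {},
], aperture=0.01)

```text
time_s: 10.87
tcp_pos: [0.5777, 0.0046, 0.108]
tool_rot: [3.141, 0.001, 2.977]
wrist_force: [-1.6, 0.1, 5.6]
opening: 0.0311
grip_force: 59.8
```

Emit:
send_path([
  {"pos":[0, 0, -0.01]},
  {"pos":[0, 0, -0.03]},
  {"pos":[0, 0, -0.055]},
  {"pos":[0, 0, -0.08]},
  {"pos":[0, 0, -0.105]},
  {"pos":[0, 0, -0.13]},
  {"pos":[0, 0, -0.13]},
  {"pos":[0, 0, -0.13]},
  {"pos":[0, 0, -0.13]},
])

```text
time_s: 11.62
tcp_pos: [0.5769, 0.0046, 0.2368]
tool_rot: [-3.141, -0.002, 2.977]
wrist_force: [0.1, -0.1, -1.6]
opening: 0.0315
grip_force: 59.5
```

```bash
python3 - <<'E'
from h import *
im=wrist("w8");s=arm.sense();R=Rt()
h=cv2.cvtColor(im["color"],cv2.COLOR_BGR2HSV);X=s["tcp_pos"]+[0,0,.044];u,v=proj(im,X).astype(int);print("pred cap",u,v)
for r in range(v-36,min(v+50,400),6): print(r," ".join("%3d/%3d/%3d"%tuple(h[r,c]) for c in range(u-40,u+44,8)))
delta([.453,-.1835,.24],170.5)
E
```

```text
cam [0.504 0.016 0.378]
pred cap 285 332
296  12/181/144  12/183/152  11/183/153  11/181/151  12/184/148  12/180/149  12/187/146  12/182/146  12/189/143  12/186/141  12/177/130
302  12/183/146  12/184/158  11/184/159  11/180/159  11/184/158  11/183/159  11/182/158  12/181/158  12/181/158  11/177/160  12/186/133
308  12/182/147  12/189/155  12/184/158  11/185/160  12/187/146 110/ 73/ 21  11/184/159  11/182/158  12/188/155  12/185/157  12/182/133
314  11/181/145  11/180/159  12/185/157 145/ 55/ 28  54/ 49/ 26 105/ 46/ 22 120/ 39/ 26 120/ 20/ 25  12/187/157  12/184/157  12/182/130
320  11/185/145  12/183/156  80/ 32/ 24  75/ 23/ 22 150/ 22/ 23  38/ 44/ 23 120/ 31/ 25   0/ 24/ 21  86/255/  7  12/181/158  11/175/127
326  12/182/144  12/185/157 110/ 33/ 23 168/ 46/ 28 105/ 18/ 28 120/ 36/ 28  23/ 54/ 19  18/ 61/ 21  83/ 34/ 30  12/180/157  12/187/123
332  12/185/142  12/181/161 170/ 32/ 24  90/ 11/ 23 160/ 28/ 27 100/ 29/ 26 150/ 10/ 25   0/  8/ 
[... 488 characters left out ...]
12/190/160 177/ 74/ 38 115/ 59/ 26  13/103/ 47  12/186/156  12/184/155  12/186/155  14/ 35/159
362  20/ 63/214  11/187/154  11/186/155  12/187/154  12/184/155  11/187/154  11/183/153  12/190/152  12/185/156  15/181/220  22/ 26/179
368 114/ 61/ 21   0/ 18/ 28  78/ 80/ 16  24/ 53/206  24/ 50/226  24/ 54/223  21/ 59/224  17/ 58/119 100/ 70/ 22  90/ 33/ 23 100/ 24/ 32
374  30/  9/ 27  87/ 88/ 26   0/ 20/ 25 110/ 32/ 24 120/ 59/ 26 138/ 44/ 29  90/ 38/ 27 158/ 43/ 24   0/  0/ 29 101/ 97/ 29 102/ 46/ 28
380 128/ 32/ 32 120/ 23/ 22  90/ 27/ 28 173/ 41/ 25 116/ 62/ 29 113/102/ 20 120/ 73/ 21 120/ 32/ 32   0/  0/ 22 120/ 68/ 15 160/ 77/ 20
d [ 0.0912 -0.2059 -0.0033] r [-0.0002 -0.0024  0.001 ] n 6.0
```

```bash
python3 - <<'E'
from h import *
import pickle
im=pickle.load(open("w5.pkl","rb"));h=cv2.cvtColor(im["color"],cv2.COLOR_BGR2HSV)
b=(h[...,0]>100)&(h[...,0]<128)&(h[...,1]>120);b[:185]=0;b[220:]=0;b[:,:265]=0;b[:,305:]=0
y,x=np.nonzero(b);print("dot",len(x),x.mean(),y.mean(),at(im,x.mean(),y.mean(),.111))
im=pickle.load(open("w8.pkl","rb"));h=cv2.cvtColor(im["color"],cv2.COLOR_BGR2HSV);s=arm.sense()
b=np.zeros(h.shape[:2],np.uint8);b[300:364,250:320]=h[300:364,250:320,2]<75
n,l,st,ce=cv2.connectedComponentsWithStats(b);k=1+np.argmax(st[1:,4]);print("cap",st[k],ce[k],at(im,*ce[k],s["tcp_pos"][2]+.044)-s["tcp_pos"])
R=Rt().as_matrix()
for nm,o in[("top front edge",[.016,0,-.043]),("bottom front edge",[.016,0,.003]),("flange front",[.020,0,.003]),("flange bottom front",[.02,0,.008])]: print(nm,proj(im,s["tcp_pos"]+R@np.array(o)))
for v in range(222,300,3): print(v,[tuple(map(int,h[v,u])) for u in(262,285,308)])
E
```

```text
dot 146 284.55479452054794 201.77397260273972 [ 0.45265154 -0.18450126  0.111     ]
cap [ 255  307   59   52 2277] [284.07949056 332.60606061] [-5.92877311e-05 -4.45717700e-04  4.40000000e-02]
top front edge [285.42458285 292.0108203 ]
bottom front edge [285.04256035 242.6456351 ]
flange front [285.0550172  234.94423185]
flange bottom front [285.02560687 231.42505369]
222 [(129, 18, 102), (128, 14, 73), (120, 17, 106)]
225 [(120, 13, 99), (0, 0, 62), (117, 22, 103)]
228 [(125, 15, 105), (78, 16, 78), (114, 12, 103)]
231 [(125, 15, 102), (83, 13, 78), (124, 17, 105)]
234 [(14, 85, 215), (45, 6, 81), (168, 11, 111)]
237 [(14, 83, 215), (0, 28, 18), (14, 81, 221)]
240 [(13, 85, 217), (135, 21, 24), (14, 82, 196)]
243 [(120, 27, 19), (70, 51, 30), (15, 70, 73)]
246 [(45, 21, 24), (100, 67, 23), (132, 46, 28)]
249 [(11, 175, 92), (12, 173, 93), (12, 187, 90)]
252 [(12, 174, 91), (12, 185, 91), (12, 187, 90)]
255 [(11, 170, 93), (60, 6, 87), (13, 188, 91)]
258 [(90, 7, 70), (40, 9, 85), (170, 33, 23)]
261 [(45, 6, 84), (30, 9, 85), (30, 9, 87)]
264 [(40, 9, 85), (20, 9, 83), (30, 9, 84)]
267 [(30, 12, 84), (60, 9, 86), (50, 9, 89)]
270 [(45, 6, 86), (1, 202, 77), (10, 9, 88)]
273 [(30, 10, 107), (68, 12, 87), (128, 57, 18)]
276 [(98, 73, 14), (30, 6, 84), (75, 46, 22)]
279 [(14, 177, 65), (165, 219, 7), (12, 181, 97)]
282 [(13, 200, 88), (165, 27, 19), (12, 186, 93)]
285 [(12, 181, 93), (12, 183, 95), (12, 166, 95)]
288 [(12, 179, 94), (12, 170, 93), (12, 175, 93)]
291 [(11, 177, 104), (13, 192, 101), (12, 186, 103)]
294 [(11, 175, 137), (11, 175, 134), (11, 183, 128)]
297 [(12, 185, 154), (11, 182, 151), (11, 179, 148)]
```

```bash
python3 - <<'E'
from h import *
import pickle
def col(h,us,a,b,lo=108):
    return [[v for v in range(a,b) if h[v,u,1]>lo and 4<h[v,u,0]<19][:1]+[v for v in range(a,b) if h[v,u,1]>lo and 4<h[v,u,0]<19][-1:] for u in us]
R=Ro.from_euler("xyz",[np.pi,0,np.radians(170.6)]).as_matrix()
for n,G,us in(("w6",[.5782,.00395,.1],(273,297)),("w7",[.57795,.0041,.1],(266,306)),("w8",np.array([.5769,.0046,.2368])+[-.0001,-.0004,-.008],(262,308))):
    im=pickle.load(open(n+".pkl","rb"));h=cv2.cvtColor(im["color"],cv2.COLOR_BGR2HSV)
    g=lambda x,z:proj(im,np.array(G)+R@np.array([x,0,-z])).round(1)
    print(n,"pred front bottom",g(.016,.005),"front top",g(.016,.051),"back top",g(-.016,.051),"cap",g(0,.052))
    print(col(h,us,int(g(.016,.005)[1])-15,min(int(g(-.016,.051)[1])+15,366)))
    u=us[0]; a=int(g(.016,.051)[1]); print([int(h[v,u,2]) for v in range(a-8,a+9)])
E
```

```text
w6 pred front bottom [285.2 174.7] front top [285.3 183.1] back top [285.2 216.4] cap [285.3 200.2]
[[176, 216], [176, 215]]
[52, 65, 77, 31, 12, 39, 77, 82, 80, 115, 132, 135, 138, 138, 136, 137, 135]
w7 pred front bottom [285.7 198.9] front top [286.1 218.7] back top [286.1 270. ] cap [286.1 245.7]
[[202, 268], [202, 268]]
[40, 42, 77, 85, 83, 84, 84, 85, 83, 100, 121, 139, 141, 140, 142, 144, 142]
w8 pred front bottom [284.1 243.2] front top [284.1 292.6] back top [284.1 367.9] cap [284.1 333.5]
[[248, 364], [248, 364]]
[95, 93, 93, 93, 94, 95, 93, 104, 115, 125, 137, 147, 156, 154, 154, 156, 158]
```

The head's edges deviate by the same ~2 mm in the hanging and held images, so the gauge has not tilted in the grip. The cap is on the tool axis to 0.5 mm and the dot is at about (0.4527,-0.1843). I'll move over it.

Emit:
send_path([
  {"pos":[0.012, -0.026, 0]},
  {"pos":[0.025, -0.056, 0]},
  {"pos":[0.038, -0.086, 0]},
  {"pos":[0.051, -0.116, 0]},
  {"pos":[0.064, -0.146, 0]},
  {"pos":[0.077, -0.174, 0]},
  {"pos":[0.087, -0.196, 0]},
  {"pos":[0.0913, -0.2066, 0]},
  {"pos":[0.0913, -0.2066, 0]},
  {"pos":[0.0913, -0.2066, 0]},
])

```text
time_s: 12.5
tcp_pos: [0.4534, -0.1841, 0.2371]
tool_rot: [3.141, -0.001, 2.976]
wrist_force: [0.1, -0.2, -1.0]
opening: 0.0316
grip_force: 59.9
```

Emit:
send_path([
  {},
  {},
  {},
  {},
])

```text
time_s: 12.83
tcp_pos: [0.4538, -0.1837, 0.2376]
tool_rot: [3.142, -0.0, 2.978]
wrist_force: [0.9, -0.2, -1.3]
opening: 0.0315
grip_force: 59.9
```

```bash
python3 - <<'E'
from h import *
delta([.4528,-.1842,.192],170.5)
im=arm.get_image("side");h=cv2.cvtColor(im["color"],cv2.COLOR_BGR2HSV);s=arm.sense()
b=((h[...,0]>20)&(h[...,0]<36)&(h[...,1]>140));c=proj(im,[.4527,-.1843,.082]).astype(int);k=np.zeros(b.shape,bool);k[c[1]-30:c[1]+30,c[0]-30:c[0]+30]=1
y,x=np.nonzero(b&k);print("lemon",c,len(x),x.min(),x.max(),y.min(),y.max(),"dot pred",proj(im,[.4527,-.1843,.111]),"tip",proj(im,s["tcp_pos"]-[0,0,.078]))
import pickle;pickle.dump(im,open("side2.pkl","wb"))
u0,v0=proj(im,s["tcp_pos"]-[0,0,.03]).astype(int)
for v in range(v0-24,v0+36,2): print(v,[int(t) for t in im["color"][v,u0-14:u0+15,1]])
E
```

```text
d [ 0.0009 -0.0007  0.0456] r [ 0.0001 -0.0001  0.002 ] n 2.0
lemon [300 182] 85 292 309 177 186 dot pred [300.71478461 174.42502811] tip [300.57116714 160.65425234]
122 [146, 158, 163, 173, 171, 168, 147, 105, 66, 58, 63, 58, 59, 58, 59, 62, 61, 62, 57, 62, 57, 66, 91, 122, 155, 167, 169, 171, 172]
124 [145, 157, 165, 171, 172, 169, 151, 102, 66, 57, 58, 62, 62, 57, 64, 62, 64, 63, 66, 63, 72, 94, 136, 162, 176, 171, 172, 169, 169]
126 [149, 156, 166, 166, 167, 170, 156, 114, 77, 57, 58, 62, 57, 59, 65, 59, 65, 66, 80, 89, 110, 139, 166, 173, 171, 171, 172, 173, 167]
128 [142, 155, 166, 170, 170, 171, 168, 165, 139, 93, 70, 60, 56, 57, 65, 68, 75, 89, 79, 74, 83, 123, 162, 168, 175, 169, 169, 170, 173]
130 [158, 163, 165, 170, 167, 173, 170, 168, 146, 109, 80, 66, 61, 63, 70, 83, 94, 84, 90, 89, 96,
[... 3000 characters left out ...]
0, 169, 165, 168, 163, 157, 161, 167, 168, 170, 165, 164, 167, 167, 169, 169, 166, 166, 168, 169, 170, 166, 153]
174 [69, 72, 105, 146, 163, 172, 163, 164, 164, 171, 176, 185, 183, 176, 156, 147, 147, 158, 166, 168, 163, 164, 164, 167, 167, 169, 169, 149, 110]
176 [66, 66, 80, 121, 157, 165, 163, 169, 191, 214, 227, 233, 233, 220, 206, 200, 220, 227, 220, 192, 169, 164, 165, 165, 166, 169, 165, 141, 102]
178 [68, 70, 70, 104, 140, 154, 163, 186, 208, 222, 227, 233, 237, 240, 238, 237, 238, 236, 233, 226, 217, 192, 172, 159, 162, 169, 161, 145, 110]
180 [69, 69, 70, 94, 125, 143, 172, 199, 208, 215, 218, 219, 221, 224, 225, 229, 228, 224, 214, 200, 197, 201, 193, 178, 161, 159, 163, 150, 115]
```

The side view shows the plunger tip ending at row ~161, as predicted, with its column about 0.7 px left of the dot (~2 mm towards +x). I'll correct that and lower to just above the dot.

Emit:
send_path([
  {"pos":[0.0022, -0.0009, 0.012]},
  {"pos":[0.0022, -0.0009, 0.028]},
  {"pos":[0.0022, -0.0009, 0.04]},
  {"pos":[0.0022, -0.0009, 0.0455]},
  {"pos":[0.0022, -0.0009, 0.0455]},
  {"pos":[0.0022, -0.0009, 0.0455]},
  {"pos":[0.0022, -0.0009, 0.0455]},
])

```text
time_s: 13.47
tcp_pos: [0.4516, -0.1849, 0.193]
tool_rot: [-3.141, 0.001, 2.977]
wrist_force: [0.3, -0.1, -1.4]
opening: 0.0315
grip_force: 59.9
```

Emit:
send_path([
  {"pos":[0, 0, 0.001]},
  {"pos":[0, 0, 0.002]},
  {"pos":[0, 0, 0.003]},
  {"pos":[0, 0, 0.003]},
  {"pos":[0, 0, 0.003]},
])

```text
time_s: 13.88
tcp_pos: [0.4512, -0.1847, 0.1893]
tool_rot: [-3.142, 0.0, 2.977]
wrist_force: [-0.3, -0.2, -1.6]
opening: 0.0315
grip_force: 59.9
```

Before contact, Fz is about −1.4 N, which is the gauge's weight. I'll continue slowly, expecting it to rise to about +1.4 N at half way.

Emit:
send_path([
  {"pos":[0, 0, 0.001]},
  {"pos":[0, 0, 0.002]},
  {"pos":[0, 0, 0.002]},
  {"pos":[0, 0, 0.002]},
])

```text
time_s: 14.22
tcp_pos: [0.4513, -0.1848, 0.1872]
tool_rot: [-3.142, 0.0, 2.977]
wrist_force: [0.2, -0.4, 0.1]
opening: 0.0315
grip_force: 59.9
```

```bash
python3 -c "
from h import *
print(np.mean([ (arm.get_image('wrist'),arm.sense()['wrist_force'])[1] for _ in range(4)],axis=0),arm.sense()['tcp_pos'])"
```

```text
[-0.09401957 -0.24421361 -0.51327452] [ 0.45128416 -0.18478354  0.18729594]
```

Emit:
send_path([
  {"pos":[0, 0, 0.001]},
  {"pos":[0, 0, 0.002]},
  {"pos":[0, 0, 0.002]},
  {"pos":[0, 0, 0.002]},
])

```text
time_s: 14.75
tcp_pos: [0.4512, -0.1848, 0.1852]
tool_rot: [-3.142, 0.0, 2.977]
wrist_force: [0.1, -0.4, -0.5]
opening: 0.0314
grip_force: 59.9
```

```bash
python3 -c "
from h import *
print(np.mean([ (arm.get_image('wrist'),arm.sense()['wrist_force'])[1] for _ in range(4)],axis=0),arm.sense()['tcp_pos'])"
```

```text
[ 0.47214429 -0.10227766  0.51839998] [ 0.45125542 -0.18477828  0.18526851]
```

Emit:
send_path([
  {"pos":[0, 0, 0.001]},
  {"pos":[0, 0, 0.002]},
  {"pos":[0, 0, 0.0022]},
  {"pos":[0, 0, 0.0022]},
  {"pos":[0, 0, 0.0022]},
  {"pos":[0, 0, 0.0022]},
])

```text
time_s: 15.45
tcp_pos: [0.4512, -0.1848, 0.1831]
tool_rot: [-3.142, 0.0, 2.977]
wrist_force: [-0.3, 0.1, 1.4]
opening: 0.0313
grip_force: 59.9
```

```bash
python3 - <<'E'
from h import *
print(np.mean([ (arm.get_image('wrist'),arm.sense()['wrist_force'])[1] for _ in range(8)],axis=0),arm.sense()['tcp_pos'])
im=arm.get_image("side");s=arm.sense();u0,v0=proj(im,[.4527,-.1843,.111]).astype(int)
for v in range(v0-14,v0+6,1): print(v,[int(t) for t in im["color"][v,u0-10:u0+12,1]])
b=im["color"].astype(int);print([[int(b[v,u,0]-b[v,u,2]) for u in range(u0-8,u0+10)] for v in range(v0-2,v0+4)])
w=wrist("w9");h=cv2.cvtColor(w["color"],cv2.COLOR_BGR2HSV);b=np.zeros(h.shape[:2],np.uint8);b[300:364,250:320]=h[300:364,250:320,2]<75
n,l,st,ce=cv2.connectedComponentsWithStats(b);k=1+np.argmax(st[1:,4]);print("cap",st[k],ce[k])
E
```

```text
[0.10163013 0.18178296 1.53949894] [ 0.45123016 -0.18475811  0.18304711]
160 [161, 176, 171, 175, 173, 176, 174, 165, 150, 121, 119, 122, 131, 144, 166, 179, 175, 172, 169, 172, 174, 170]
161 [165, 173, 176, 169, 171, 176, 170, 163, 148, 118, 112, 123, 129, 147, 165, 172, 174, 171, 174, 169, 170, 171]
162 [154, 174, 172, 169, 172, 175, 171, 164, 144, 121, 115, 122, 127, 141, 162, 178, 167, 173, 170, 169, 173, 171]
163 [160, 172, 173, 171, 173, 175, 171, 164, 151, 119, 116, 123, 127, 143, 159, 169, 172, 169, 173, 171, 173, 168]
164 [164, 171, 171, 169, 169, 176, 175, 166, 148, 119, 117, 121, 124, 144, 161, 174, 171, 171, 170, 166, 175, 174]
165 [167, 174, 171, 168, 167, 170, 171, 169, 153, 122, 116, 119, 128, 140, 161, 172, 171, 170, 167, 171, 168, 175]
166 [172, 171, 167, 170, 167, 175, 173, 163, 150, 126, 120, 122, 126, 140, 164, 172, 175, 169, 171, 170, 167, 171]
167 [168, 169, 168, 173, 172, 170, 168, 168, 151, 122, 116, 122, 128, 137, 162,
[... 1337 characters left out ...]
, 228, 235, 237, 236, 236, 232, 226, 213, 187, 181, 186, 180, 160, 156, 162]
[[-12, -12, -10, -10, -8, -10, -9, -7, -10, -10, -8, -6, -10, -8, -9, -5, -8, -9], [-10, -7, -10, -8, -12, -17, -13, -9, -4, -7, -7, -8, -7, -12, -10, -9, -8, -9], [-7, -9, -10, -22, -40, -58, -54, -31, -7, -1, -6, -14, -12, -10, -10, -10, -6, -10], [-11, -12, -29, -64, -99, -115, -107, -65, -21, -8, -18, -27, -25, -22, -13, -10, -8, -8], [-14, -33, -79, -112, -133, -137, -128, -98, -57, -51, -59, -67, -60, -51, -37, -22, -14, -6], [-35, -81, -118, -133, -133, -129, -128, -122, -116, -114, -112, -102, -90, -90, -80, -60, -35, -13]]
cam [ 0.378 -0.173  0.324]
cap [ 255  307   59   52 2283] [284.10205869 332.65133596]
```

Contact force is about 2.9 N (1.5 N plus the gauge's 1.4 N weight), so the plunger is about 6 mm in. The tip lines up with the dot in the side view and the lemon's outline is unchanged, so I'm handing in.

```bash
python3 -c "
from station import arm
print(arm.sign_off())"
```

```text
the job is handed in; nothing more can be done
None
```

The job is handed in: the lemon lies in the cradle with its dot up, and the gauge is still held upright on the dot, pressing with about 2.9 N (plunger about 6 of 12 mm in, estimated from force and height), but no verdict came back.

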